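# Snap the guard onto the calibration tile holder

## Task

The white calibration tile on the sprung sample stage is to be covered for the day: take the larger of the two clip-on guards by its rib, set it level over the tile holder and press it straight down until both clip arms have snapped under the rim and it lies flat and fully home, then let go. The springs give way as you press, so go by feel, and never press harder than 20 N. Leave the smaller guard and everything else on the table where it is.

Things in the scene. Friction and masses are not known exactly. Their poses are not given: they have to be found in the camera images.
- guard_grip (a point): Larger of two dark plastic clip-on guards; it fits the tile holder. Rigid, 0.09 to 0.14 kg, same turned half round. Point: centre of the grip rib on its top plate; x along its length, y across, z up. Rib 50 (x) x 16 (y) x 30 mm high: from 15 mm below this point (plate's top) to 15 mm above. Starts standing on its clip arms, this point 38 mm above the table.
- guard_under (a point): Same guard, centre of its plate's underside, 20 mm below the rib point. Plate 101 x 66 x 5 mm; side walls 60 mm apart inside, 8 mm deep. At each x end a clip arm 24 mm wide reaches 18 mm below this point, 93 mm apart inside; inward hooks leave 82 mm between their tips, are flat on top 8.5 mm below this point and slope out below, so they ride over the rim when pressed down.
- small_guard_grip (a point): The other, smaller guard of the same shape (top plate 75 x 50 mm), which does not fit the holder; point at the centre of its grip rib, 38 mm above the table. To stay where it is.
- holder: Aluminium holder, white calibration tile in its top, on a sprung stage (fixed grey base 150 x 120 mm). Origin: centre of its flat top, 85 mm above the table when not pressed; x along, y across, z up. Block 78 x 56 mm, long top edges bevelled 3 mm. Guard home: its plate's underside on this top, rib point 20 mm above this origin (7 mm or more higher if only laid on); hooks have up to 1.5 mm play.
- rim_end (a point): Outer face of the steel rim bar at the holder's +x end, 44 mm from its centre, 6.5 mm below its top; a second one at the -x end. Each bar is 34 mm wide, spans 1 to 7 mm below the top, its face sloping back by 3 mm towards the top. The bars are sprung: they give way inward by up to 4.5 mm under the hooks and spring back out over them. Clipping takes some 9 to 14 N, not the same each time.
- stage_base: Fixed base of the sprung stage, origin on the table under the holder's centre, grey, 150 x 120 x 18 mm. The holder rides on it on damped springs, straight up and down only: it starts to sink at about 2 N, yields some millimetres while the clips resist, meets a hard stop 13 mm down (about 24 N), and springs back when released.
- tin: round steel tin with a knob, 90 mm across, 45 mm high
- loupe: grey loupe, 36 mm across, 36 mm high
- book_weight: brass weight with a knob, 44 mm across, 46 mm high
- bone_folder: flat white strip, 150 x 22 x 5 mm
- pencil: pencil, 160 x 8 x 8 mm
- grey_tile: small blue-grey tile, 40 x 40 x 8 mm
Things that resemble listed ones, but are neither listed nor needed, are in the scene too. What is shaped like the part that bears guard_grip but brown is not meant. What is shaped like the stage_base but pink is not meant.

How it is judged (in metres and radians):
On the way, in this order (a step that is already met when the one before it is completed fails the run):
1. the guard is held level above the holder, its arms not yet over the rim (horizontal distance between guard_grip and holder below 0.02 m and z of guard_grip in the frame of holder above 0.04 m and angle between guard_grip's own z axis and vertical below 0.15 rad), for 0.1 s.
2. the guard is clipped fully home on the holder (x of guard_grip in the frame of holder between -0.0035 and 0.0035 m and y of guard_grip in the frame of holder between -0.0035 and 0.0035 m and z of guard_grip in the frame of holder between 0.017 and 0.0225 m and angle between the z axis of guard_grip and the z axis of holder, either way round below 0.05 rad and angle between the x axis of guard_grip and the x axis of holder, either way round below 0.08 rad), for 0.2 s.
At the end, for the whole second after the job is handed in: The larger guard is clipped home on the holder: its rib point within 3.5 mm of the holder's centre both ways, its plate within 2.5 mm of lying on the holder's top, level with it within 0.05 rad and in line within 0.08 rad (either way round); the holder has sprung back up and is at rest (all of step 2 and linear speed of holder below 0.01 m/s and height (world z) of holder above 0.083 m); the robot touches nothing.
It fails at once if the guard was pressed on the holder with more than 22 N (contact force between guard and holder above 22 N).
It fails at once if the guard was forced on at a slant (over 0.2 rad) (contact force between guard and holder above 3 N and angle between the z axis of guard_grip and the z axis of holder, either way round above 0.2 rad).
It fails at once if the smaller guard was moved by more than 20 mm (distance of small_guard_grip from where it was at the start of the episode above 0.02 m).
It fails at once if one of the other loose things was moved by more than 20 mm (distance of any of tin, loupe, book_weight, bone_folder, pencil, grey_tile from where it was at the start of the episode above 0.02 m).
It also fails if it takes over 48 s, if anything falls off the work surface, if the arm or the gripper's body presses on something with over 40 N, if the wrist force passes 120 N, or if a joint passes its speed limit or range.

## Robot

A 6-joint arm with a two-finger parallel gripper is mounted at the origin on the work surface. World frame = base frame: x ahead of the robot, y to its left, z up, the work surface at z = 0. Lengths are in mm, angles in rad, forces in N, time in s.
With the tool pointing down it reaches from about 375 to 925 mm from the base axis. Payload 5.7 kg.
Tool frame: the origin (TCP) lies at the very end of the fingers, on their centre line; the grasp point (between the pads) lies 19 mm behind it (robot.grip_point_offset is the z of the grasp point in the tool frame, in mm); z points along the fingers, y is the line along which they close (so a half turn about z gives the same grasp; the last joint's range is limited). The gripper opens to 88 mm and grips with 3 to 60 N. Pads are 20 mm wide; open, the fingers measure 115 mm over their backs; the gripper's body (75 mm by 178 mm) begins 61 mm behind the grasp point.
Start: joints at [-1.342, 0.359, 1.51, -0, 1.272, -0.115], TCP at [202.224, -564.861, 222.623] pointing down, gripper open.
Joint ranges: [-2.97, 2.97], [-1.01, 2.36], [0.21, 2.38], [-0.96, 4.11], [0.2, 2.71], [-2.98, 2.98]. Speed limits (rad/s): [2.39, 2.39, 3.14, 3.14, 3.14, 3.14].

## Interface

Orientations are given as a rotation vector (axis times angle).
In Python, from bench import robot gives the robot as it stands. Calls block until the motion is done:
- robot.goto(position, orientation): joint-space move of the TCP to a pose.
- robot.line_to(position, rot=None, vel=150, threshold=None): straight line of the TCP; rot=None keeps the orientation; vel is the mean speed in mm/s. With threshold (N) it stops when the force on the tool has changed by that much, and returns True; else False.
- robot.move_joints(angles): joint-space move.
- robot.let_go() and robot.close(grip_force=None): open the fingers fully, or close them until they stop; grip_force is the grip in N (None keeps the last).
- robot.wait(seconds).
- robot.inverse_kinematics(position, orientation): joint angles nearest the present ones, or None.
- robot.grab_frame(name): name is "scene" or "top" or "wrist"; returns a dict with "frame" (400x640x3 uint8, red, green, blue), "fx", "fy", "cx", "cy" (pixels), "R" (3x3) and "t" (3): a world point X has camera coordinates R X + t; the wrist camera has in their place "T_tool_cam" (4x4, takes a point from camera to tool coordinates, whose origin is the TCP and whose axes are the flange's). Camera axes: x right, y down, z forward; pixel columns grow to the right and rows downward; lengths in mm; the calibration is good to about 2 mm. A picture is of the moment at which its call begins: read the wrist's pose just before it. There is no depth.
A pose or a line that the arm cannot do raises robot.Unreachable and nothing moves.
- robot.sign_off(): hands the job in; it is judged then, once.
Readings, each from a call of its own:
- robot.get_time(): time.
- robot.get_joints(): joint angles.
- robot.get_joint_vel(): joint speeds.
- robot.get_effort(): joint torques, N m.
- robot.get_tool_pos(): TCP position.
- robot.get_tcp_rot(): TCP orientation.
- robot.get_force(): force on the tool from outside, world axes, zero at the start.
- robot.get_moment(): the same for the moment, N m.
- robot.get_gripper_width(): finger opening in mm.
- robot.get_grasp_force(): force on a finger pad.
Only numpy, scipy, OpenCV 4.12 (cv2) and the standard library are available. Lean on these libraries where they do the work, as an engineer would, in place of code of your own. Each camera call takes 0.05 s, during which the arm holds its last target. There are 200 camera calls.

## Working session

There is one attempt and no reset: what is moved stays moved. The work goes in short steps, each a Python script; the robot and the scene stay as the last script left them, time stands still between calls to the robot, and variables do not carry over. Pictures are saved under pics/ and viewed, at most 10 in all, crops included, and the job is handed in when it is done.

```bash
ls; mkdir -p pics
python3 - <<'E'
from bench import robot
import cv2,pickle
d={}
for n in("scene","top"):
    f=robot.grab_frame(n); d[n]=f; cv2.imwrite(f"pics/{n}0.png",f["frame"][:,:,::-1])
    print(n,f["fx"],f["cx"],f["cy"],f["R"],f["t"])
pickle.dump(d,open("d.pkl","wb"))
print(robot.get_tcp_rot(),robot.get_time(),robot.grip_point_offset)
E
```

```text
pics
scene 480.1386577644184 310.40976457419276 203.51436491267629 [[-0.75705734  0.65309391  0.01823531]
 [ 0.39506492  0.47982693 -0.78338358]
 [-0.52037284 -0.58586215 -0.62127099]] [ 442.85544652 -162.43064942 1698.31903208]
top 440.41409073353736 313.65369607012417 197.77808808725777 [[ 0.01461147 -0.99988146 -0.00485506]
 [-0.99879308 -0.01436751 -0.04696773]
 [ 0.0468924   0.00553546 -0.99888461]] [1.17142766e+00 5.73062362e+02 1.18658296e+03]
[-3.09368031e+00 -5.37095521e-01  1.92886478e-04] 0.1 -18.700000000000003
```

View pics/top0.png

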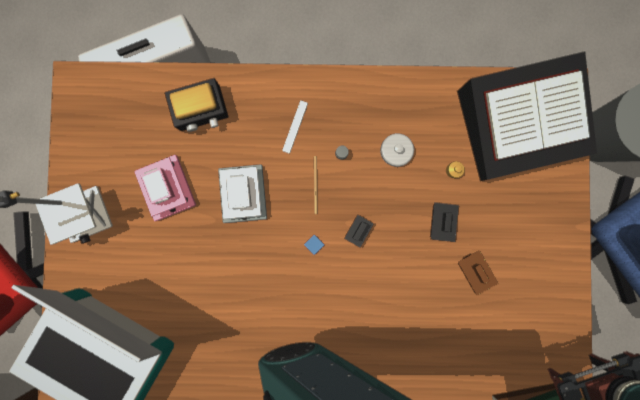

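View pics/scene0.png

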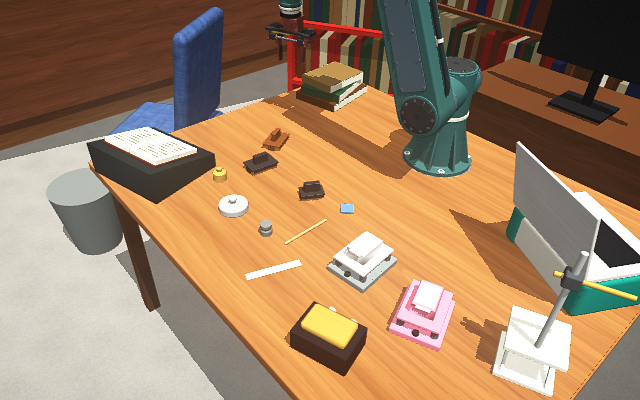

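The top view shows the larger dark guard at about (445,222), the smaller one at (360,231) and the brown decoy at (478,272). The grey stage with the white tile is at (238,192), and the pink decoy at (165,187). The scene view agrees with this.

```bash
cat > h.py <<'E'
import numpy as np, cv2
from scipy.spatial.transform import Rotation as Ro
def cast(f,px,z,pose=None):
    """pixels -> world points on plane z; pose=(tool pos, tool rotvec) for the wrist camera"""
    px=np.atleast_2d(np.asarray(px,float))
    d=np.c_[(px[:,0]-f["cx"])/f["fx"],(px[:,1]-f["cy"])/f["fy"],np.ones(len(px))]
    if pose is None: R=f["R"].T; c=-R@f["t"]
    else:
        T=np.asarray(f["T_tool_cam"]); Rt=Ro.from_rotvec(pose[1]).as_matrix()
        R=Rt@T[:3,:3]; c=Rt@T[:3,3]+pose[0]
    d=d@np.asarray(R).T
    return c+d*((z-c[2])/d[:,2])[:,None]
def down(a):
    """tool pointing down with its y axis (closing line) at angle a in the world plane"""
    y=np.array([np.cos(a),np.sin(a),0]); z=np.array([0,0,-1.])
    return Ro.from_matrix(np.c_[np.cross(y,z),y,z]).as_rotvec()
def rect(mask):
    """(centre, size, angle) corners of the largest blob"""
    c=max(cv2.findContours(mask.astype(np.uint8),0,2)[0],key=cv2.contourArea)
    return cv2.boxPoints(cv2.minAreaRect(c))
def boxinfo(P):
    """centre, long, short, yaw of long axis from 4 corners in the world"""
    e,g=P[1]-P[0],P[2]-P[1]; l,s=(e,g) if np.hypot(*e[:2])>np.hypot(*g[:2]) else (g,e)
    return P.mean(0)[:2].round(1),np.hypot(*l[:2]).round(1),np.hypot(*s[:2]).round(1),((np.arctan2(l[1],l[0])+np.pi/2)%np.pi-np.pi/2).round(3)
E
python3 - <<'E'
from h import *
import pickle
d=pickle.load(open("d.pkl","rb")); f=d["top"]; im=f["frame"].astype(int)
def roi(m,x,y,r):
    o=np.zeros(m.shape,bool); o[y-r:y+r,x-r:x+r]=m[y-r:y+r,x-r:x+r]; return o
dark=(im.max(2)<85)&(im.max(2)-im.min(2)<30); white=im.min(2)>215
for n,m,x,y,r,z in(("big",dark,445,222,30,23),("small",dark,360,231,24,23),("tile",white,238,192,28,85)):
    P=cast(f,rect(roi(m,x,y,r)),z); print(n,*boxinfo(P))
from bench import robot
print(robot.get_tcp_rot()); w=robot.grab_frame("wrist"); print(w["T_tool_cam"],w["fx"])
E
```

```text
big [ 512.6 -343. ] 98.6 66.9 -0.098
small [ 485.8 -113.2] 71.9 48.3 -0.508
tile [581.1 199.6] 119.7 90.4 0.111
[-3.09368031e+00 -5.37095521e-01  1.92886478e-04]
[[ 6.04131548e-04 -9.55103475e-01 -2.96271813e-01  8.27260060e+01]
 [ 9.99999758e-01  6.79562945e-04 -1.51622689e-04  1.51973366e+00]
 [ 3.46150703e-04 -2.96271650e-01  9.55103654e-01 -1.61885800e+02]
 [ 0.00000000e+00  0.00000000e+00  0.00000000e+00  1.00000000e+00]] 356.6457163408411
```

```bash
cat >> h.py <<'E'
def look(robot,xy,yaw,z,name,hs=60):
    """put the wrist camera straight above xy, tool x along yaw, and take a picture"""
    p=np.array([xy[0]-hs*np.cos(yaw),xy[1]-hs*np.sin(yaw),z])
    robot.goto(p,down(yaw+np.pi/2+np.pi)); robot.wait(.2)
    pose=(np.array(robot.get_tool_pos()),np.array(robot.get_tcp_rot()))
    f=robot.grab_frame("wrist"); cv2.imwrite(f"pics/{name}.png",f["frame"][:,:,::-1])
    print(robot.get_time(),pose); return f,pose
E
python3 - <<'E'
from h import *
from bench import robot
import pickle
f,p=look(robot,(512.6,-343),-.098,170,"w1",75)
pickle.dump((f,p),open("w1.pkl","wb"))
im=f["frame"].astype(int); m=(im.max(2)<85)&(im.max(2)-im.min(2)<30)
b=rect(m); print(b, *boxinfo(cast(f,b,23,p)))
f,p=look(robot,(581,199.6),.1,220,"w2",75)
pickle.dump((f,p),open("w2.pkl","wb"))
cv2.imwrite("pics/w12.png",np.hstack([cv2.imread("pics/w1.png")[:,120:520],cv2.imread("pics/w2.png")[:,120:520]]))
E
```

```text
1.6583 (array([ 437.60509956, -336.71151672,  170.17713114]), array([ 3.13726727e+00, -1.55941556e-01,  4.68623680e-04]))
[[  0.      399.     ]
 [  0.      243.00002]
 [638.9999  243.     ]
 [638.9999  399.     ]] [ 293.7 -324.4] 600.7 191.4 1.472
3.8417 (array([506.62006568, 191.36921723, 219.88872385]), array([ 3.13765528e+00,  1.54948254e-01, -2.85801002e-04]))
```

View pics/w12.png

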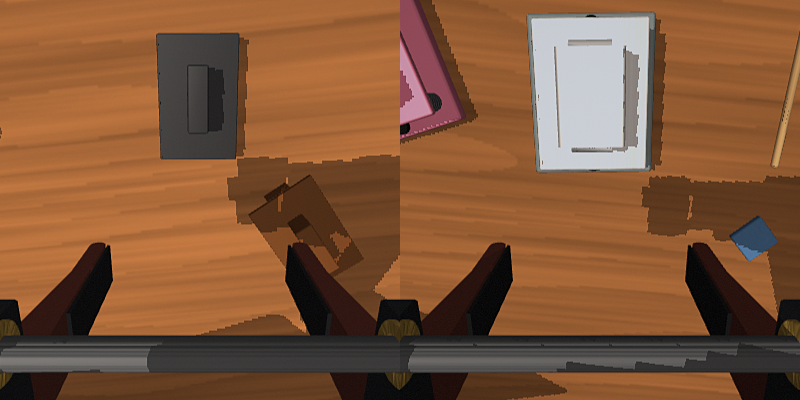

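Left: the guard's plate spans crop (157–238, 33–158), with the rib at (198,99). Right: the holder is at about (556–625, 40–152), white on white, with rim stripes at rows ~43 and ~150. I'll enlarge it with the contrast stretched.

Run:
```python
from h import *
import pickle
f,p=pickle.load(open("w1.pkl","rb")); im=f["frame"].astype(int); m=(im.max(2)<85)&(im.max(2)-im.min(2)<30); m[200:]=0
b=rect(m); print(b, *boxinfo(cast(f,b,23,p)))
f,p=pickle.load(open("w2.pkl","rb")); g=f["frame"][5:180,240:390].copy()
g=cv2.cvtColor(g,cv2.COLOR_RGB2GRAY); g=cv2.createCLAHE(8,(3,3)).apply(g)
g=cv2.resize(g,None,fx=3.4,fy=3.4,interpolation=0); cv2.imwrite("pics/w2c.png",g)
```

```text
[[276.  33.]
 [358.  33.]
 [358. 158.]
 [276. 158.]] [ 515.6 -344.1] 99.6 64.8 -0.066
```

View pics/w2c.png

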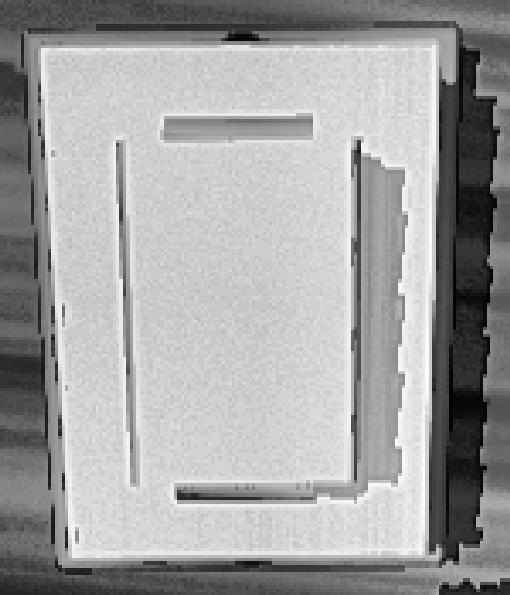

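The holder's bevel lines run (116,140)→(131,487) on the left and (361,137)→(361,485) on the right. The rim stripes are at rows 115–141 (cols 162–313) and 483–502 (cols 176–313). I'll check these against the given sizes.

Run:
```python
from h import *
import pickle
f,p=pickle.load(open("w2.pkl","rb"))
W=lambda q,z: cast(f,np.array(q,float)/3.4-.5+[240,5],z,p)
def ax(a,b): d=(b-a)[:2]; return np.hypot(*d).round(1),np.arctan2(d[1],d[0]).round(3)
e=W([[237,141],[245,483]],85); print("ends",e,ax(e[1],e[0]),e.mean(0))
r=W([[237,115],[245,502]],78.5); print("rims",ax(r[1],r[0]),r.mean(0))
L=W([[115.5,140],[131,487]],82);R=W([[362,137],[361,485]],82)
print("L",ax(L[1],L[0]),"R",ax(R[1],R[0]),"width",ax(L.mean(0),R.mean(0)),(L.mean(0)+R.mean(0))/2)
b=W([[162,115],[313,115],[176,502],[313,502]],78.5); print("bars",ax(b[0],b[1]),ax(b[2],b[3]))
o=W([[27,31],[460,27],[433,565],[62,568]],18); print("base",*boxinfo(o))
```

```text
ends [[622.4451855  208.92397631  85.        ]
 [546.01198055 199.94790246  85.        ]] (np.float64(77.0), np.float64(0.117)) [584.22858302 204.43593939  85.        ]
rims (np.float64(88.9), np.float64(0.114)) [584.47860096 204.59813834  78.5       ]
L (np.float64(78.9), np.float64(0.11)) R (np.float64(79.1), np.float64(0.119)) width (np.float64(56.4), np.float64(-1.462)) [584.09992518 204.17488986  82.        ]
bars (np.float64(34.6), np.float64(-1.472)) (np.float64(34.4), np.float64(-1.471))
base [584.3 204.7] 147.6 116.7 0.09
```

The holder fits the given sizes from every feature (77/78, 88.9/88, 56.4/56, 34.5/34 mm): centre (584.3, 204.4), yaw 0.114. Next I grip the guard lightly, which centres it on the fingers. I then release and look at it once, so the camera's bias can be calibrated against the fingers.

Run:
```python
from h import *
from bench import robot
import pickle
yaw=-.07; r=down(yaw-np.pi/2); x,y=515.6,-344.1
robot.goto([x,y,110],r); robot.line_to([x,y,25.5],vel=100)
robot.close(15); robot.wait(.2); print("w",robot.get_gripper_width(),robot.get_grasp_force(),robot.get_tool_pos(),robot.get_force())
robot.let_go(); robot.line_to([x,y,100],vel=200)
f,p=look(robot,(x,y),yaw,158,"w3",75)
pickle.dump((f,p),open("w3.pkl","wb"))
im=f["frame"].astype(int); m=(im.max(2)<85)&(im.max(2)-im.min(2)<30); m[200:]=0
b=rect(m); print(b, *boxinfo(cast(f,b,23,p)))
g=cv2.resize(f["frame"][10:190,250:400,::-1],None,fx=3.2,fy=3.2,interpolation=0); cv2.imwrite("pics/w3c.png",cv2.convertScaleAbs(g,alpha=1.8))
```

```text
w 16.143620100335987 14.994249790906906 [ 515.62043025 -344.08114943   25.49033836] [-0.01542349  0.30999741 -0.9052499 ]
10.525 (array([ 441.15839509, -338.51981071,  156.57457528]), array([-3.13831890e+00,  1.09165666e-01,  1.92656602e-03]))
[[277.  36.]
 [362.  36.]
 [362. 166.]
 [277. 166.]] [ 514.8 -345.1] 99.9 64.3 -0.033
```

View pics/w3c.png

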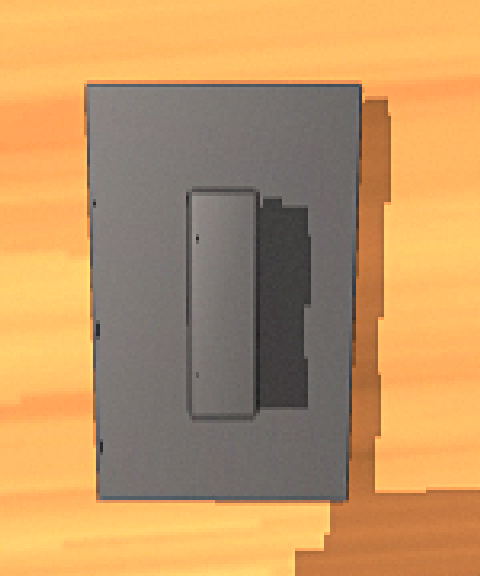

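The enlarged guard's plate corners are (86,84), (362,84), (348,500) and (98,500). Its rib top is (190–258, 188–418). I'll cast those corners and compare them with the finger centre (515.6, −344.1, yaw −0.07).

Run:
```python
from h import *
import pickle
f,p=pickle.load(open("w3.pkl","rb"))
W=lambda q,z: cast(f,np.array(q,float)/3.2-.5+[250,10],z,p)
print(*boxinfo(W([[86.5,84],[361.5,84],[349,500],[98,500]],23)))
print(*boxinfo(W([[189,188],[259,188],[257,419],[190,419]],53)))
f,p=pickle.load(open("w2.pkl","rb")); print(Ro.from_rotvec(p[1]).as_matrix().round(4))
```

```text
[ 515. -345.] 99.8 65.0 -0.065
[ 515. -345.] 50.0 15.3 -0.068
[[ 9.951e-01  9.850e-02 -2.000e-04]
 [ 9.850e-02 -9.951e-01 -1.000e-04]
 [-2.000e-04  1.000e-04 -1.000e+00]]
```

Both features agree: the camera reads −0.9 mm in y compared with the fingers. The x offset is relative, so it carries over. Corrected target TCP is (584.7, 205.4), yaw 0.114. Now I regrip and carry.

Run:
```python
from h import *
from bench import robot
r=down(-.07-np.pi/2); x,y=515.6,-344.1
robot.goto([x,y,100],r); robot.line_to([x,y,25.5],vel=100)
robot.close(55); robot.wait(.2); robot.line_to([x,y,160],vel=150)
r2=down(.114-np.pi/2); t=[584.73,205.4]
robot.goto([*t,170],r2); robot.line_to([*t,135],vel=100); robot.wait(.4)
print(robot.get_gripper_width(),robot.get_grasp_force(),robot.get_tool_pos(),robot.get_tcp_rot(),r2,robot.get_force(),robot.get_moment(),robot.get_time())
f=robot.grab_frame("wrist"); cv2.imwrite("pics/w4.png",f["frame"][:,:,::-1])
```

```text
15.560357313202108 54.99941647052765 [584.95371379 205.50930261 135.43019334] [-3.13635405e+00 -1.79131130e-01 -1.13411564e-03] [3.13649052 0.17897383 0.        ] [-0.37733447  0.77465043 -1.98251693] [0.06154891 0.02709655 0.01198805] 17.1333
```

View pics/w4.png

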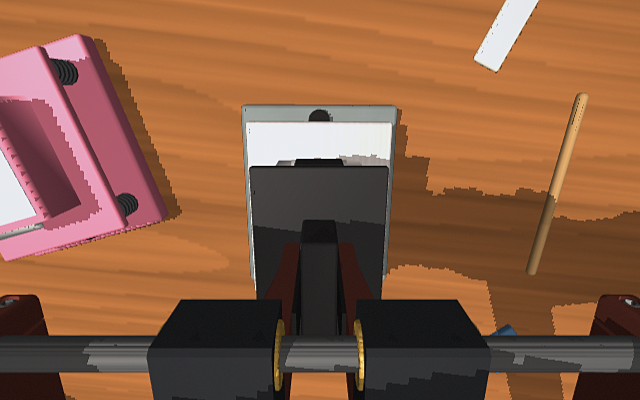

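The guard is held level and in line over the holder, with its plate's top edge at (250–388, 167) and the stage behind it. Now I press by feel.

Run:
```python
from h import *
from bench import robot
t=[584.73,205.4]; F0=np.array(robot.get_force())
robot.line_to([*t,106],vel=60,threshold=4); robot.wait(.2)
z=robot.get_tool_pos()[2]; log=[]; fmax=0
while z>80:
    z-=.4; robot.line_to([*t,z],vel=12)
    dF=np.array(robot.get_force())-F0; F=dF[2]; a=robot.get_tool_pos()[2]
    h=a+max(F-2,0)/1.7-92.5; fmax=max(fmax,F); log.append((robot.get_time(),z,a,*dF,h))
    if F>15.5 or (h<.8 and F>9): break
for l in log[::1]: print(*np.round(l,1))
print(fmax,robot.get_moment())
```

```text
18.3 106.0 106.2 0.1 -0.2 -1.0 13.7
18.5 105.6 105.6 1.0 0.2 -1.3 13.1
18.8 105.2 105.1 0.9 0.4 -0.8 12.6
19.0 104.8 104.8 -0.2 0.1 -0.5 12.3
19.3 104.4 104.4 -0.1 -1.0 -0.7 11.9
19.5 104.0 104.0 0.8 -0.4 -0.8 11.5
19.8 103.6 103.6 0.4 -0.3 -0.5 11.1
20.0 103.2 103.2 0.1 0.1 -0.2 10.7
20.3 102.8 102.8 1.0 -0.6 -0.7 10.3
20.5 102.4 102.4 1.2 -0.2 -1.5 9.9
20.8 102.0 102.0 0.7 -0.6 -0.5 9.5
21.0 101.6 101.5 -0.0 -0.4 -1.3 9.0
21.3 101.2 101.2 0.4 -0.9 -0.5 8.7
21.5 100.8 100.9 1.0 1.0 -1.1 8.4
21.8 100.4 100.6 0.6 -0.3 2.4 8.4
22.0 100.0 100.2 0.7 -1.1 2.1 7.7
22.3 99.6 99.7 0.9 -0.1 3.0 7.8
22.5 99.2 99.3 1.5 -0.6 3.4 7.6
22.8 98.8 98.8 0.0 0.2 4.3 7.7
23.0 98.4 98.4 1.4 -0.3 4.7 7.5
23.3 98.0 98.0 0.9 -0.5 4.3 6.9
23.5 97.6 97.6 0.4 0.6 5.5 7.2
23.8 97.2 97.3 0.2 -0.2 4.4 6.2
24.0 96.8 96.9 0.5 0.3 5.2 6.2
24.3 96.4 96.5 1.9 -0.7 5.9 6.3
24.5 96.0 96.1 0.8 -0.9 5.8 5.8
24.8 95.6 95.8 0.0 -0.7 6.4 5.9
25.0 95.2 95.4 1.5 0.2 6.8 5.7
25.3 94.8 95.1 1.5 -0.0 6.8 5.4
25.5 94.4 94.7 0.2 -0.1 7.5 5.5
25.8 94.0 94.4 -0.4 -1.4 7.5 5.1
26.0 93.6 94.0 -0.1 -0.4 8.3 5.2
26.3 93.2 93.7 1.0 0.0 9.1 5.3
26.5 92.8 93.3 0.6 0.7 8.8 4.8
26.8 92.4 93.0 0.2 -0.0 9.0 4.6
27.0 92.0 92.6 0.0 -0.4 9.3 4.4
27.3 91.6 92.3 0.0 0.4 9.6 4.3
27.5 91.2 91.9 0.4 0.0 9.5 3.8
27.8 90.8 91.6 -0.2 -0.2 10.5 4.1
28.0 90.4 91.2 -0.4 -0.7 10.3 3.6
28.3 90.0 90.9 -0.9 -0.2 9.8 3.0
28.5 89.6 90.5 -0.6 -0.7 11.8 3.8
28.8 89.2 90.2 -0.1 0.4 11.3 3.1
29.0 88.8 89.8 -0.2 -1.1 11.4 2.8
29.3 88.4 89.4 -0.1 -0.6 11.4 2.5
29.5 88.0 88.5 0.8 -0.7 8.3 -0.3
29.8 87.6 88.1 -0.2 -0.1 7.9 -0.9
30.0 87.2 87.8 0.6 -0.8 9.4 -0.3
11.82270324196276 [-0.02701309  0.12803255  0.02506937]
```

It snapped at z 88.5: force fell from 11.4 to 8.3 N, and the height matches fully home. I'll press a little further to confirm it's solid, ease back, and look before release.

Run:
```python
from h import *
from bench import robot
t=[584.73,205.4]; z=87.2; F0=-2.0
while z>82:
    z-=.4; robot.line_to([*t,z],vel=14); F=robot.get_force()[2]-F0; a=robot.get_tool_pos()[2]
    print(round(z,1),round(a,1),round(F,1),round(a+(F-2)/1.7-92.5,1))
    if F>14: break
robot.line_to([*t,92.3],vel=30); robot.wait(.2); print("eased",robot.get_tool_pos(),robot.get_force())
robot.let_go(); robot.wait(.2); robot.line_to([*t,150],vel=120)
f,p=look(robot,(584.3,204.4),.1,220,"w5",75)
import pickle; pickle.dump((f,p),open("w5.pkl","wb"))
cv2.imwrite("pics/w5c.png",cv2.convertScaleAbs(cv2.resize(f["frame"][5:180,240:390,::-1],None,fx=3.4,fy=3.4,interpolation=0),alpha=1.3))
g=robot.grab_frame("scene"); 
cv2.imwrite("pics/s5.png",cv2.resize(g["frame"][215:300,310:420,::-1],None,fx=5,fy=5))
print(robot.get_time())
```

```text
86.8 87.5 11.0 0.3
86.4 87.1 10.6 -0.3
86.0 86.8 12.4 0.4
85.6 86.5 13.4 0.7
85.2 86.2 13.6 0.5
84.8 85.8 13.9 0.3
84.4 85.5 14.3 0.3
eased [584.14790228 205.26763535  91.87656837] [-0.8621942  -0.25695398  1.39765551]
35.1417 (array([509.99059892, 196.79445049, 218.50627002]), array([ 3.13728386e+00,  1.56598796e-01, -2.97915785e-03]))
35.1917
```

View pics/w5c.png

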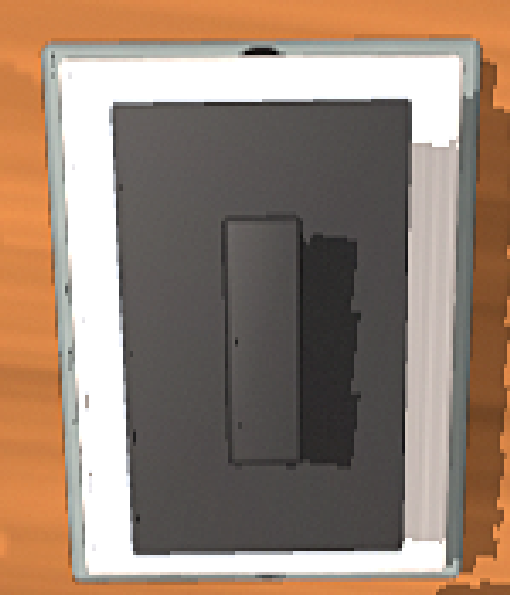

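View pics/s5.png

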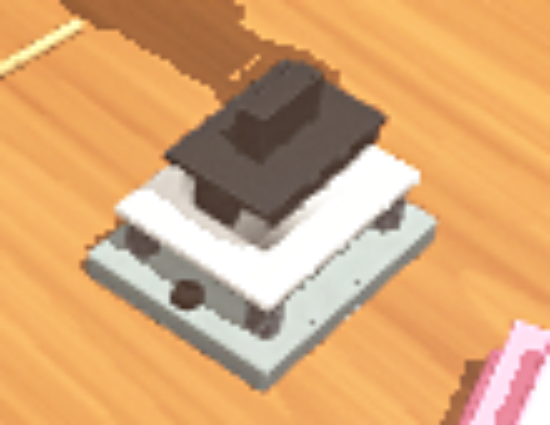

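The guard sits over the holder. Its plate corners are (113,101), (411,100), (402,549) and (134,552), and it looks flat. I'll check this numerically.

Run:
```python
from h import *
import pickle
f,p=pickle.load(open("w5.pkl","rb"))
W=lambda q,z: cast(f,np.array(q,float)/3.4-.5+[240,5],z,p)
q=[[113,101],[411,100],[402,550],[134,552]]
for z in(90,97):
    P=W(q,z); print(z,*boxinfo(P),np.linalg.norm(P[0]-P[1]),np.linalg.norm(P[2]-P[3]))
print(*boxinfo(W([[222,216],[300,215],[300,463],[230,464]],120)))
```

```text
90 [583.9 203.9] 99.8 65.1 0.113 65.09245317993066 65.12466119811661
97 [584.1 203.9] 97.4 63.5 0.113 63.52251723752402 63.55394844483699
[583.7 204.2] 49.5 15.7 0.108
```

The apparent size at home height (99.8 × 65.1) is the same as when measured on the table. Both ends are equal, the centre is within 0.7 mm and the yaw within 0.01, so it is home and level.

```bash
python3 -c "
from bench import robot
print(robot.get_force(),robot.get_time()); print(robot.sign_off())"
```

```text
[0.16957372 0.13298087 0.13776394] 35.1917
the job is handed in; nothing more can be done
None
```

The larger guard is clipped on the holder, level and within about 1 mm of centre; the highest press I read was about 14 N, the gripper let go and moved clear, and the job was handed in at 35 s (no verdict was returned).

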